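# Seat a footed dish in the three-point trimming chuck

## Robot

A 6-joint arm with a two-finger parallel gripper is mounted at the origin on the work surface. World frame = base frame: x ahead of the robot, y to its left, z up, the work surface at z = 0. Lengths are in m, angles in rad, forces in N, time in s.
With the tool pointing down it reaches from about 0.375 to 0.975 m from the base axis. Payload 3.8 kg.
Tool frame: the origin (TCP) lies at the very end of the fingers, on their centre line; the grasp point (between the pads) lies 19 mm behind it; z points along the fingers, y is the line along which they close (so a half turn about z gives the same grasp; the last joint's range is limited). The gripper opens to 88 mm and grips with 3 to 60 N. Pads are 18 mm wide; open, the fingers measure 123 mm over their backs; the gripper's body (75 mm by 187 mm) begins 45 mm behind the grasp point.
Start: joints at [1.228, 0.264, 1.604, -0, 1.274, -0.037], TCP at [0.203, 0.644, 0.239] pointing down, gripper open.
Joint ranges: [-2.63, 2.63], [-0.94, 2.18], [0.31, 2.57], [-1.31, 4.45], [0, 2.66], [-2.55, 2.55]. Speed limits (rad/s): [2.57, 2.57, 3.14, 3.14, 3.14, 3.14].

## Interface

Orientations are given as a 3x3 rotation matrix whose columns are the frame's x, y, z axes.
In Python, from workcell import sense, capture, job_done, recognise, outline_of, mark_of gives the robot as it stands.
- The arm moves only by the tool send_rows, never from a script. Its argument "steps" is a list of rows, each a list of 3 entries, a list of its own where there are three numbers: the finger opening in m, from 0 to 0.0881, then the shift along the tool's x, y, z in m, then the turn about the tool's z in rad. A call has exactly 10 rows; each row shifts and turns the commanded pose from where the row before left it, along the tool's axes as they then stand; what a row does not reach is not made up. A row lasts 1/12 s, in which the tool goes at most 41.7 mm and 7.16 degrees, less where a joint would pass 70% of its speed; a pose out of reach is approached as far as the arm can. A call is refused whole if a number of a shift passes 0.0417 or a number of a turn 0.125, either way. A call with a gripper value outside its range is refused whole. The fingers move at their own pace and stop on an object; the grip force is fixed at half the most. Time passes only in rows, so rows that do not move let the fingers close, or fill a call up. It gives the time, the measured TCP pose, the force, the opening and the grip force at its end, in the units of the state.
- sense(): the state, without advancing time (a new reading comes with each control period).
- capture(name): name is "scene" or "top" or "wrist"; returns a dict with "frame" (480x640x3 uint8, red, green, blue), "mtx" (3x3 intrinsics, pixels), "k1" (the pictures are not rectified: a ray, as slopes to the right and down, at radius r is drawn at 1 + k1 r^2 times it, then the intrinsics apply), "pose" (4x4, takes a point from camera to world coordinates). Camera axes: x right, y down, z forward; pixel columns grow to the right and rows downward; lengths in m; the calibration is good to about 2 mm. A picture is of the moment at which its call begins. There is no depth.
- job_done(): hands the job in; it is judged then, once.
Trained networks look in the newest picture that a camera, given by its name, has taken for a name from the list of things; names that differ only in an ending like _2 or _b are one class to them, and where a whole thing is asked for, a point or a joint stands for the part that bears it (a point fixed in the world has none). Each returns a list of dicts, best first, with "score" (0 to 1); they miss things now and then, are a little off and sometimes report something else, mostly with a low value. They report only what shows in the picture. A call takes as long as a camera call. They do not tell look-alikes from the thing itself.
- recognise(camera, name): "bbox" ([left, top, right, bottom] in pixels, round what is visible of it).
- outline_of(camera, name): "pixels" (480x640 bool, what is visible of it) and "bbox" ([left, top, right, bottom] in pixels, round what is visible of it).
- mark_of(camera, name): "location" ([column, row] in pixels: a listed point, or the origin of a listed thing).
The state is a dict: "t": time; "q": joint angles; "qd": joint speeds; "effort": joint torques, N m; "tcp_pos": TCP position; "ee_rot": TCP orientation; "contact_force": force on the tool from outside, world axes, zero at the start; "torque": the same for the moment, N m; "finger_gap": finger opening in m; "grip_force": force on a finger pad.
Only numpy, scipy, OpenCV 4.12 (cv2) and the standard library are available. Lean on these libraries where they do the work, as an engineer would, in place of code of your own. Each camera call takes 0.05 s, during which the arm holds its last target. There are 200 camera calls.

## Task

Take the shallow footed dish off the ware board and seat it, still foot up, in the three-point chuck on the banding wheel: ease its rim against the spring jaw just far enough to slip down behind the two stop posts, let it come to bear on both posts and press it lightly home, so that it lies flat on all three rests, held between jaw and posts, and cannot rock. Be gentle: never drive the sprung jaw hard back, never ram the dish down on the chuck, and leave the other pots and tools alone.

Things in the scene. Friction and masses are not known exactly. Their poses are not given: they have to be found in the camera images.
- dish_center (a point): The dish to seat: red clay, solid, the wide low piece on the ware board, lying foot up, 0.34 to 0.63 kg. Rim 120 mm in diameter with a smooth upright edge 18 mm high, underside flat; the back slopes up to 22 mm, where the foot begins: an upright cylinder 44 mm in diameter, 22 to 50 mm above the underside (grip it there). Point on the axis, 25 mm above the underside; z up.
- wheel_top (a point): Centre of the top face of the fixed banding wheel (metal disc, 270 mm in diameter, 70 mm high; does not turn). z up; x points from the spring jaw towards the two stop posts. The steel chuck is bolted on, parallel to x, centred in y, but its place along x is not measured: its seat centre is anywhere from 18 mm short of this point to 18 mm beyond it along x. Find it by feel or sight.
- rests_mean (a point): Seat centre at the chuck's mean place, level with the rests (true place up to 18 mm off along the wheel's x). Three slippery nylon rests, 12 mm in diameter, stand 50 mm out from the seat centre: one towards the jaw, two at 50 degrees either side of +x; tops 14 mm above the wheel top. The seated dish's underside is at this height, its centre 25 mm above.
- posts_mean (a point): Midway between the two slippery nylon stop posts at the chuck's mean place, level with their tops (true place up to 18 mm off along x). Posts: 12 mm in diameter, at 40 degrees either side of +x, inner sides 60 mm from the seat centre, tops 20 mm above the wheel top (6 mm above the rests). To pass down behind them the dish must push the jaw 4.5 to 7 mm back.
- jaw_mean (a point): Front of the free jaw's roller at the chuck's mean place (true place up to 18 mm off along x). It carries a free nylon roller, 14 mm in diameter, 36 mm wide, axis level, 29 mm above the wheel top (this height); its front is 57.5 mm from the seat centre; it slides back (-x) up to 12 mm on a spring: 0.5 N plus 2 N per mm. Seated dish: 2.5 mm back, 5.5 N. Over 16 N is too hard. All lies below 36 mm over the wheel top.
- board: Wooden ware board, fixed, 160 mm (x) by 400 mm (y), 18 mm thick; origin in the centre of its underside. The dish, bowl and cup stand on it in a row, in any order. A few low things to leave alone (rib, loop tool, brush, jar, steel weight, at most 65 mm high) lie about the table near board and wheel.
- bowl_center (a point): Another clay pot to leave alone: steeper bowl lying foot up, 92 mm in diameter, 58 mm high; point half-way up.
- cup_center (a point): Clay cup to leave alone, standing on the board, 68 mm in diameter, 62 mm high; point half-way up.
Mind the look-alikes: they are no part of the job. Leave any green or yellow look-alike of the part that bears dish_center alone.

How it is judged:
By the outcome, as a careful person would: the job done as asked, in the order asked, and still so for the second after the job is handed in, with the robot touching nothing.
It also fails if it takes over 58 s, if anything falls off the work surface, if the arm or the gripper's body presses on something with over 40 N, if the wrist force passes 120 N, or if a joint passes its speed limit or range.

## Working session

There is one attempt and no reset: what is moved stays moved. The work goes in short steps, Python scripts to look and compute and a tool call to move; the robot and the scene stay as the last step left them, time stands still between calls to the robot, and variables do not carry over. Pictures are saved under pics/ and viewed, at most 10 in all, crops included, and the job is handed in when it is done.

Besides the shell and the picture viewer there is one more tool, called after "Request:" in YAML: its name, and indented under it one key for each argument. send_rows: Moves the arm, as the interface text tells. Its arguments: {"type":"object","properties":{"steps":{"type":"array"}},"required":["steps"]}

```bash
mkdir -p pics; cat > h.py <<'E'
import numpy as np, cv2
from workcell import *
def ray(c,uv):
    K=c["mtx"];p=np.array([(uv[0]-K[0,2])/K[0,0],(uv[1]-K[1,2])/K[1,1]])
    s=p.copy()
    for _ in range(30): s=p/(1+c["k1"]*(s@s))
    P=np.array(c["pose"]);d=P[:3,:3]@np.array([s[0],s[1],1]);return P[:3,3],d
def at_z(c,uv,z):
    o,d=ray(c,uv);return o+d*(z-o[2])/d[2]
def proj(c,X):
    P=np.array(c["pose"]);x=P[:3,:3].T@(np.array(X)-P[:3,3]);s=x[:2]/x[2];s=s*(1+c["k1"]*(s@s))
    return c["mtx"][:2,:2]@s+c["mtx"][:2,2]
def save(n,f): cv2.imwrite("pics/"+n+".png",f[:,:,::-1])
E
python3 - <<'E'
from h import *
Z=dict(dish_center=.043,wheel_top=.07,rests_mean=.084,posts_mean=.09,jaw_mean=.099,board=0,bowl_center=.047,cup_center=.049)
for n in("top","scene"):
    c=capture(n);save(n,c["frame"]);print(n,c["pose"][:3,3])
    for k,z in Z.items():
        for m in mark_of(n,k)[:3]: print(k,np.round(m["location"],1),round(m["score"],2),np.round(at_z(c,m["location"],z),4))
print(sense())
E
```

```text
top [0.23468571 0.06566251 1.11851231]
dish_center [185.  370.7] 0.97 [0.2026 0.3122 0.043 ]
dish_center [343.6 131.7] 0.8 [0.7048 0.0288 0.043 ]
dish_center [284.7 205.2] 0.72 [0.5397 0.1411 0.043 ]
wheel_top [468.4 182.8] 0.88 [ 0.598  -0.2243  0.07  ]
wheel_top [231.4 213.3] 0.44 [0.5104 0.2427 0.07  ]
rests_mean [465.8 182. ] 0.74 [ 0.5945 -0.2152  0.084 ]
rests_mean [468.2 186.1] 0.56 [ 0.5863 -0.22    0.084 ]
posts_mean [471.  156.6] 0.86 [ 0.6462 -0.225   0.09  ]
jaw_mean [467.1 204.6] 0.87 [ 0.5436 -0.2131  0.099 ]
board [230.9 212.5] 0.96 [0.5305 0.2558 0.    ]
bowl_center [220.  207.9] 0.77 [0.5265 0.2706 0.047 ]
cup_center [166.4 210.4] 0.8 [0.5156 0.3787 0.049 ]
scene [ 1.24573577 -0.07924999  0.80931904]
dish_center [363.3 285.9] 0.93 [0.53   0.1394 0.043 ]
dish_center [401.5 199.5] 0.74 [0.2253 0.3189 0.043 ]
dish_center [466.8 269. ] 0.73 [0.5159 0.3915 0.043 ]
wheel_top [199.  317.4] 0.8 [ 0.5902 -0.2153  0.07  ]
rests_mean [191.5 315.9] 0.69 [ 0.5965 -0.2277  0.084 ]
posts_mean [192.1 326.7] 0.96 [ 0.6297 -0.2245  0.09  ]
jaw_mean [199.5 287.2] 0.74 [ 0.5338 -0.2107 
[... 304 characters left out ...]
-05,
        1.27369031e+00, -3.69429969e-02]), 'qd': array([ 0.00121614, -0.00087097,  0.00047275,  0.00095895,  0.00040151,
       -0.00059415]), 'effort': array([ 7.38928393e-04, -5.02025843e+01, -3.57270885e+01,  7.29514612e-02,
        1.79230759e-02,  9.72836915e-06]), 'tcp_pos': array([0.20320534, 0.64369015, 0.23875559]), 'ee_rot': array([[-9.53627647e-01,  3.00988886e-01,  3.93904383e-05],
       [ 3.00988888e-01,  9.53627645e-01,  6.87557154e-05],
       [-1.68691047e-05,  7.74234353e-05, -9.99999997e-01]]), 'contact_force': array([-0.51390256, -0.37439837, -0.6534367 ]), 'torque': array([ 0.02207099,  0.00949146, -0.02552784]), 'grip_force': 0.0, 'finger_gap': 0.08816293274822655}
```

View pics/top.png

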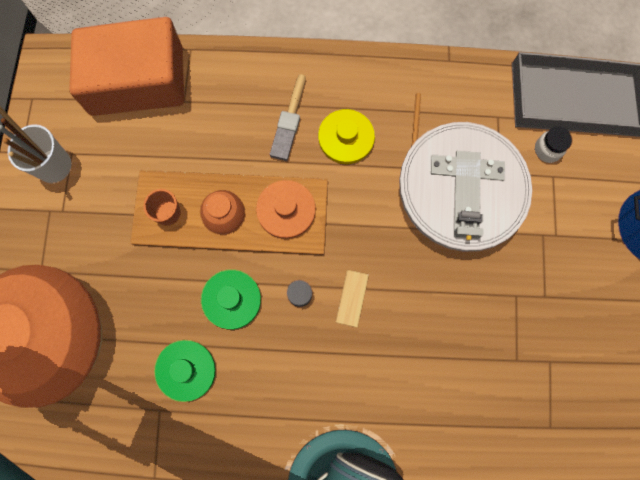

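View pics/scene.png

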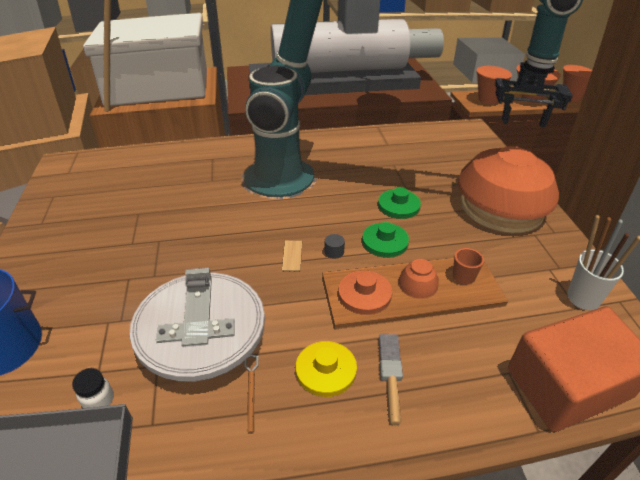

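The top view shows the red dish at (286,208) next to the bowl at (222,211) and the cup at (162,207). The wheel is at (466,185), with the jaw at (468,217) and the posts near (450,160) and (488,168). The green and yellow discs are the look-alikes. I'll fly to the wheel first for a close look.

```bash
cat >> h.py <<'E'
def plan(pos,yaw,ncalls=1,gap=.088):
    "rows to reach TCP pos with tool y at world angle yaw"
    s=sense();p=s["tcp_pos"].copy();R=s["ee_rot"];a=np.arctan2(R[1,1],R[0,1]);n=10*ncalls
    st=(np.array(pos)-p)/n;dt=-((yaw-a+np.pi)%(2*np.pi)-np.pi)/n
    print("step mm",np.round(np.linalg.norm(st)*1000,1),"turn",round(dt,4))
    rows=[]
    for i in range(n):
        x=np.array([np.sin(a),-np.cos(a),0]);x=-np.array([-np.sin(a),np.cos(a),0])*-1 if R[0,0]*-np.sin(a)+R[1,0]*np.cos(a)>0 else np.array([np.sin(a),-np.cos(a),0])
        y=np.array([np.cos(a),np.sin(a),0])
        rows.append([gap,[round(float(st@x),4),round(float(st@y),4),round(float(-st[2]),4)],round(dt,3)]);a-=dt
    for i in range(0,n,10): print(str(rows[i:i+10]).replace(" ",""))
def state():
    s=sense();R=s["ee_rot"];print("t",round(s["t"],2),"tcp",np.round(s["tcp_pos"],4),"yaw",round(np.arctan2(R[1,1],R[0,1]),4),"F",np.round(s["contact_force"],1),"gap",round(s["finger_gap"],4),"q",np.round(s["q"],2), "tiltz",np.round(R[:2,2],4))
E
python3 -c "
from h import *
plan([.56,-.20,.32],0,3)"
```

```text
step mm 30.7 turn 0.0422
[[0.088,[-0.0198,-0.0232,-0.0027],np.float64(0.042)],[0.088,[-0.0208,-0.0224,-0.0027],np.float64(0.042)],[0.088,[-0.0217,-0.0215,-0.0027],np.float64(0.042)],[0.088,[-0.0226,-0.0206,-0.0027],np.float64(0.042)],[0.088,[-0.0234,-0.0196,-0.0027],np.float64(0.042)],[0.088,[-0.0242,-0.0186,-0.0027],np.float64(0.042)],[0.088,[-0.025,-0.0175,-0.0027],np.float64(0.042)],[0.088,[-0.0257,-0.0165,-0.0027],np.float64(0.042)],[0.088,[-0.0264,-0.0154,-0.0027],np.float64(0.042)],[0.088,[-0.027,-0.0142,-0.0027],np.float64(0.042)]]
[[0.088,[-0.0276,-0.0131,-0.0027],np.float64(0.042)],[0.088,[-0.0281,-0.0119,-0.0027],np.float64(0.042)],[0.088,[-0.0286,-0.0107,-0.0027],np.float64(0.042)],[0.088,[-0.029,-0.0095,-0.0027],np.float64(0.042)],[0.088,[-0.0294,-0.0083,-0.0027],np.float64(0.042)],[0.088,[-0.0297,-0.007,-0.0027],np.float64(0.042)],[0.088,[-0.03,-0.0058,-0.0027],np.float64(0.042)],[0.088,[-0.0302,-0.0045,-0.0027],np.float64(0.042)],[0.088,[-0.0304,-0.0032,-0.0027],np.float64(0.042)],[0.088,[-0.0305,-0.0019,-0.0027],np.float64(0.042)]]
[[0.088,[-0.0305,-0.0007,-0.0027],np.float64(0.042)],[0.088,[-0.0305,0.0006,-0.0027],np.float64(0.042)],[0.088,[-0.0305,0.0019,-0.0027],np.float64(0.042)],[0.088,[-0.0304,0.0032,-0.0027],np.float64(0.042)],[0.088,[-0.0302,0.0045,-0.0027],np.float64(0.042)],[0.088,[-0.03,0.0057,-0.0027],np.float64(0.042)],[0.088,[-0.0297,0.007,-0.0027],np.float64(0.042)],[0.088,[-0.0294,0.0082,-0.0027],np.float64(0.042)],[0.088,[-0.029,0.0095,-0.0027],np.float64(0.042)],[0.088,[-0.0286,0.0107,-0.0027],np.float64(0.042)]]
```

Request:
send_rows:
  steps:
    - [0.088,[-0.0198,-0.0232,-0.0027],0.042]
    - [0.088,[-0.0208,-0.0224,-0.0027],0.042]
    - [0.088,[-0.0217,-0.0215,-0.0027],0.042]
    - [0.088,[-0.0226,-0.0206,-0.0027],0.042]
    - [0.088,[-0.0234,-0.0196,-0.0027],0.042]
    - [0.088,[-0.0242,-0.0186,-0.0027],0.042]
    - [0.088,[-0.025,-0.0175,-0.0027],0.042]
    - [0.088,[-0.0257,-0.0165,-0.0027],0.042]
    - [0.088,[-0.0264,-0.0154,-0.0027],0.042]
    - [0.088,[-0.027,-0.0142,-0.0027],0.042]

```text
t: 1.73
tcp_pos: [0.3226, 0.3611, 0.266]
ee_rot: [[-0.747, 0.665, 0.0], [0.665, 0.747, 0.0], [-0.0, 0.001, -1.0]]
contact_force: [1.0, -0.5, -0.2]
finger_gap: 0.0876
grip_force: 0.0
```

Request:
send_rows:
  steps:
    - [0.088,[-0.0276,-0.0131,-0.0027],0.042]
    - [0.088,[-0.0281,-0.0119,-0.0027],0.042]
    - [0.088,[-0.0286,-0.0107,-0.0027],0.042]
    - [0.088,[-0.029,-0.0095,-0.0027],0.042]
    - [0.088,[-0.0294,-0.0083,-0.0027],0.042]
    - [0.088,[-0.0297,-0.007,-0.0027],0.042]
    - [0.088,[-0.03,-0.0058,-0.0027],0.042]
    - [0.088,[-0.0302,-0.0045,-0.0027],0.042]
    - [0.088,[-0.0304,-0.0032,-0.0027],0.042]
    - [0.088,[-0.0305,-0.0019,-0.0027],0.042]

```text
t: 2.57
tcp_pos: [0.4424, 0.0801, 0.2932]
ee_rot: [[-0.41, 0.912, 0.001], [0.912, 0.41, 0.0], [-0.0, 0.001, -1.0]]
contact_force: [0.5, -0.0, -0.5]
finger_gap: 0.088
grip_force: 0.0
```

Request:
send_rows:
  steps:
    - [0.088,[-0.0305,-0.0007,-0.0027],0.042]
    - [0.088,[-0.0305,0.0006,-0.0027],0.042]
    - [0.088,[-0.0305,0.0019,-0.0027],0.042]
    - [0.088,[-0.0304,0.0032,-0.0027],0.042]
    - [0.088,[-0.0302,0.0045,-0.0027],0.042]
    - [0.088,[-0.03,0.0057,-0.0027],0.042]
    - [0.088,[-0.0297,0.007,-0.0027],0.042]
    - [0.088,[-0.0294,0.0082,-0.0027],0.042]
    - [0.088,[-0.029,0.0095,-0.0027],0.042]
    - [0.088,[-0.0286,0.0107,-0.0027],0.042]

```text
t: 3.4
tcp_pos: [0.5624, -0.2007, 0.32]
ee_rot: [[-0.003, 1.0, 0.0], [1.0, 0.003, -0.0], [-0.0, 0.0, -1.0]]
contact_force: [1.0, 0.5, 0.4]
finger_gap: 0.0878
grip_force: 0.0
```

```bash
python3 - <<'E'
from h import *
c=capture("wrist");save("w1",c["frame"]);state();print(np.round(c["pose"],3))
Z=dict(wheel_top=.07,rests_mean=.084,posts_mean=.09,jaw_mean=.099)
for k,z in Z.items():
    for m in mark_of("wrist",k)[:2]: print(k,np.round(m["location"],1),round(m["score"],2),np.round(at_z(c,m["location"],z),4))
E
```

```text
t 3.45 tcp [ 0.5643 -0.2057  0.3201] yaw -0.0016 F [ 2.2 -3.1  0.4] gap 0.0879 q [-0.39  0.08  1.67 -0.    1.39 -0.39] tiltz [ 0.0024 -0.0046]
[[ 1.     0.004  0.001  0.562]
 [ 0.004 -0.958 -0.288 -0.127]
 [ 0.     0.288 -0.958  0.467]
 [ 0.     0.     0.     1.   ]]
```

View pics/w1.png

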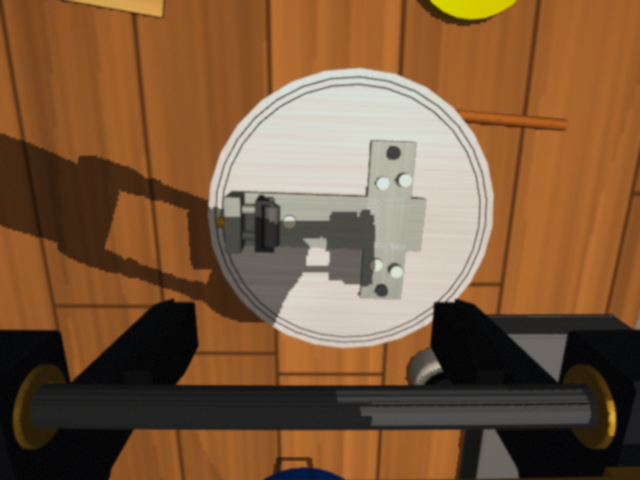

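The wrist view shows rests at about (290,221), (383,183) and (377,266), posts at (404,180) and (396,272), and the jaw roller at (267,224). I'll refine these now that the arm has settled.

```bash
python3 - <<'E'
from h import *
from scipy.optimize import least_squares
c=capture("wrist");f=c["frame"];state()
g=cv2.cvtColor(f,cv2.COLOR_RGB2GRAY)
cv2.imwrite("pics/w2.png",cv2.resize(f[130:310,205:445,::-1],None,fx=3.3,fy=3.3,interpolation=cv2.INTER_CUBIC))
def rot(a,r):a=np.radians(a);return np.array([r*np.cos(a),r*np.sin(a)])
M=[(np.r_[rot(180,50),.084]),(np.r_[rot(50,50),.084]),(np.r_[rot(-50,50),.084]),np.r_[rot(40,66),.09],np.r_[rot(-40,66),.09]]
U0=np.array([(290,221),(383,183),(377,266),(404,180),(396,272)],float)
def model(p):
    R=np.array([[np.cos(p[2]),-np.sin(p[2])],[np.sin(p[2]),np.cos(p[2])]])
    return np.array([proj(c,np.r_[p[:2]+R@m[:2],m[2]]) for m in M])
s=least_squares(lambda p:(model(p)-U0).ravel(),[.6,-.22,0])
print(s.x,np.round(model(s.x)-U0,1))
# wheel top outer circle check
th=np.linspace(0,6.28,60)
m=outline_of("wrist","wheel_top")
print([x["bbox"] for x in m[:2]])
if m:
    ys,xs=np.nonzero(m[0]["pixels"]);print(at_z(c,((m[0]["bbox"][0]+m[0]["bbox"][2])/2,(m[0]["bbox"][1]+m[0]["bbox"][3])/2),.07))
E
```

```text
t 3.7 tcp [ 0.5616 -0.1983  0.3195] yaw 0.0058 F [-0.2  0.6 -0.8] gap 0.088 q [-0.38  0.08  1.68  0.    1.39 -0.39] tiltz [-0.0006  0.0008]
[ 11.31383146 -15.87091542   0.21562964] [[   4.3   38. ]
 [-194.3  163.1]
 [ 394.4  387.3]
 [ 188.8 -122.9]
 [-216.9 -113.4]]
[[203.9, 68.2, 493.3, 351.1]]
[ 0.59385756 -0.20815804  0.07      ]
```

View pics/w2.png

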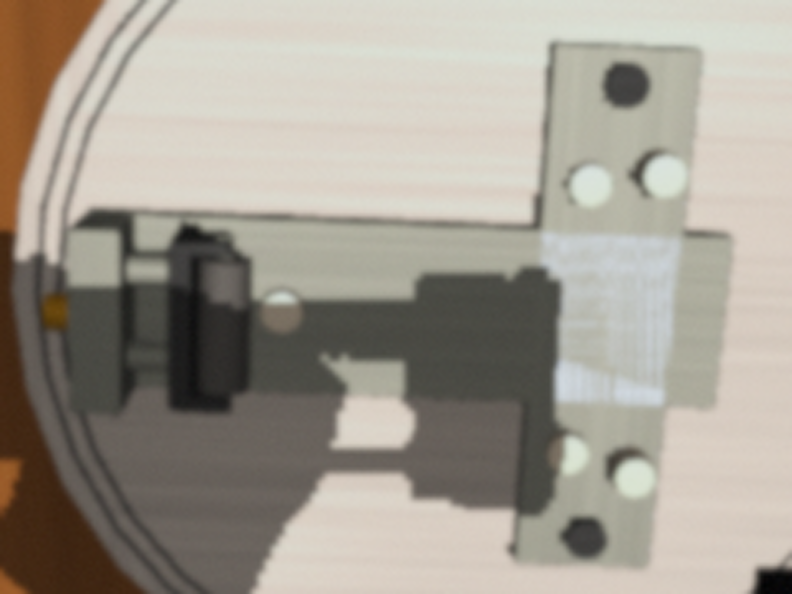

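The crop gives rests at (290.2,224.5), (383.8,186.4) and (377.4,268.2), and posts at (406.2,183.0) and (397.1,274.8). The roller front is near x=281. I'll fit in the world plane instead.

```bash
python3 - <<'E'
from h import *
c=capture("wrist");state();print("k1",c["k1"])
U=np.array([(290.2,224.5),(383.8,186.4),(377.4,268.2),(406.2,183.0),(397.1,274.8)])
Zs=[.084]*3+[.09]*2
W=np.array([at_z(c,u,z)[:2] for u,z in zip(U,Zs)])
r=lambda a,r:r*np.exp(1j*np.radians(a))
M=np.array([r(180,50),r(50,50),r(-50,50),r(40,66),r(-40,66)])*1e-3
w=W[:,0]+1j*W[:,1];print(np.round(W,4))
k=np.vdot(M-M.mean(),w-w.mean());k/=abs(k);t=w.mean()-k*M.mean()
print("seat",t,"yaw",np.angle(k),"res mm",np.round((w-t-k*M)*1e3,1))
j=at_z(c,(281,224),.099);jj=(j[0]+1j*j[1]-t)/k;print("jaw front rel",jj)
# wheel rim
hsv=cv2.cvtColor(c["frame"],cv2.COLOR_RGB2HSV)
Z=dict(wheel_top=.07,dish_center=.043)
for n in("wrist","top"):
    c=capture(n)
    ms=outline_of(n,"wheel_top")
    if ms:
        cn=max(cv2.findContours(ms[0]["pixels"].astype(np.uint8),0,1)[0],key=len)[:,0]
        P=np.array([at_z(c,u,.07)[:2] for u in cn]);
        (cx,cy),ax,an=cv2.fitEllipse((P*1000).astype(np.float32));print(n,"wheel",cx,cy,ax)
    for k2 in Z:
        for m in mark_of(n,k2)[:3]:print(n,k2,round(m["score"],2),np.round(at_z(c,m["location"],Z[k2]),4))
# dish foot/rim by red contour in top
f=c["frame"];crop=f[165:255,245:330];h=cv2.cvtColor(crop,cv2.COLOR_RGB2HSV)
for o in outline_of("top","dish_center")[:4]:
    cn=max(cv2.findContours(o["pixels"].astype(np.uint8),0,1)[0],key=len)[:,0]
    P=np.array([at_z(c,u,.030)[:2] for u in cn]);(cx,cy),ax,an=cv2.fitEllipse((P*1000).astype(np.float32));print("dish rim",cx,cy,ax)
plan([.53,.14-.05,.22],0,1)
E
```

```text
t 3.8 tcp [ 0.5616 -0.198   0.3198] yaw 0.0065 F [0.1 0.5 0.6] gap 0.0882 q [-0.38  0.07  1.68  0.    1.39 -0.39] tiltz [-0.0001  0.0003]
k1 -0.029751015497920082
[[ 0.5401 -0.2188]
 [ 0.6234 -0.1833]
 [ 0.6215 -0.2603]
 [ 0.6418 -0.1792]
 [ 0.6392 -0.2645]]
seat (0.5900985465280322-0.22052279884952197j) yaw -0.03013434733427725 res mm [-0. +0.3j -0. -0.1j  0.4-0.5j -0.1+0.4j -0.2-0.j ]
jaw front rel (-0.057383279226804494+0.004130809773601655j)
wrist wheel 596.1945190429688 -220.09779357910156 (264.62774658203125, 267.98724365234375)
top wheel 596.6580200195312 -186.5503692626953 (191.84320068359375, 260.1460266113281)
top wheel_top 0.69 [ 0.5881 -0.2163  0.07  ]
top dish_center 0.95 [0.1978 0.3139 0.043 ]
top dish_center 0.85 [0.3525 0.2376 0.043 ]
top dish_center 0.8 [0.7062 0.0243 0.043 ]
dish rim 202.8586883544922 316.0169982910156 (116.16083526611328, 119.11064910888672)
dish rim 535.4698486328125 139.88818359375 (118.12303161621094, 121.86763000488281)
dish rim 610.7613525390625 -196.5689239501953 (201.18295288085938, 269.2030334472656)
dish rim 346.97918701171875 236.85398864746094 (114.89112854003906, 117.9512939453125)
step mm 30.7 turn 0.0005
[[0.088,[0.0289,-0.003,0.01],np.float64(0.001)],[0.088,[0.0289,-0.0031,0.01],np.float64(0.001)],[0.088,[0.0289,-0.0031,0.01],np.float64(0.001)],[0.088,[0.0289,-0.0031,0.01],np.float64(0.001)],[0.088,[0.0289,-0.0031,0.01],np.float64(0.001)],[0.088,[0.0289,-0.0031,0.01],np.float64(0.001)],[0.088,[0.0289,-0.0031,0.01],np.float64(0.001)],[0.088,[0.0289,-0.0032,0.01],np.float64(0.001)],[0.088,[0.0289,-0.0032,0.01],np.float64(0.001)],[0.088,[0.0289,-0.0032,0.01],np.float64(0.001)]]
```

Seat centre is (0.590,-0.2205) with wheel yaw -0.030, fitted to well under a millimetre. Next is the dish.

Request:
send_rows:
  steps:
    - [0.088,[0.0357,-0.0029,0.006],0.003]
    - [0.088,[0.0357,-0.0029,0.006],0.003]
    - [0.088,[0.0357,-0.0029,0.006],0.003]
    - [0.088,[0.0357,-0.0029,0.006],0.003]
    - [0.088,[0.0357,-0.0029,0.006],0.003]
    - [0.088,[0.0357,-0.0029,0.006],0.003]
    - [0.088,[0.0357,-0.0029,0.006],0.003]
    - [0.088,[0.0357,-0.0029,0.006],0.003]
    - [0.088,[0.0357,-0.0029,0.006],0.003]
    - [0.088,[0.0357,-0.0029,0.006],0.003]

```text
t: 5.08
tcp_pos: [0.5357, 0.1597, 0.2597]
ee_rot: [[0.025, 1.0, 0.001], [1.0, -0.025, 0.0], [0.0, 0.001, -1.0]]
contact_force: [0.2, -1.8, -0.1]
finger_gap: 0.0877
grip_force: 0.0
```

```bash
python3 - <<'E'
from h import *
for _ in range(5): c=capture("wrist")
save("w3",c["frame"]);state()
for o in outline_of("wrist","dish_center")[:3]:
    cn=max(cv2.findContours(o["pixels"].astype(np.uint8),0,1)[0],key=len)[:,0]
    P=np.array([at_z(c,u,.033)[:2] for u in cn]);(cx,cy),ax,an=cv2.fitEllipse((P*1000).astype(np.float32));print("dish rim",round(o["score"],2),o["bbox"],cx,cy,ax)
for m in mark_of("wrist","dish_center")[:3]:print(round(m["score"],2),m["location"],np.round(at_z(c,m["location"],.043),4))
E
```

```text
t 5.33 tcp [0.5361 0.1578 0.2597] yaw -0.0241 F [-0.4 -0.5 -0.5] gap 0.0882 q [ 0.24  0.03  1.83 -0.    1.28  0.27] tiltz [-0.0001 -0.0007]
dish rim 0.8 [432.7, 270.4, 550.2, 360.9] 714.0529174804688 54.55527877807617 (63.14472198486328, 125.26771545410156)
dish rim 0.67 [27.8, 37.8, 172.3, 184.9] 358.58978271484375 239.93447875976562 (113.6440200805664, 119.18965911865234)
dish rim 0.56 [245.5, 152.7, 384.0, 290.8] 536.8270874023438 139.98521423339844 (119.19966125488281, 121.78008270263672)
0.94 [90.8, 113.0] [0.3565 0.2396 0.043 ]
0.82 [494.4, 335.3] [0.7028 0.032  0.043 ]
0.66 [316.0, 226.8] [0.537  0.1405 0.043 ]
```

View pics/w3.png

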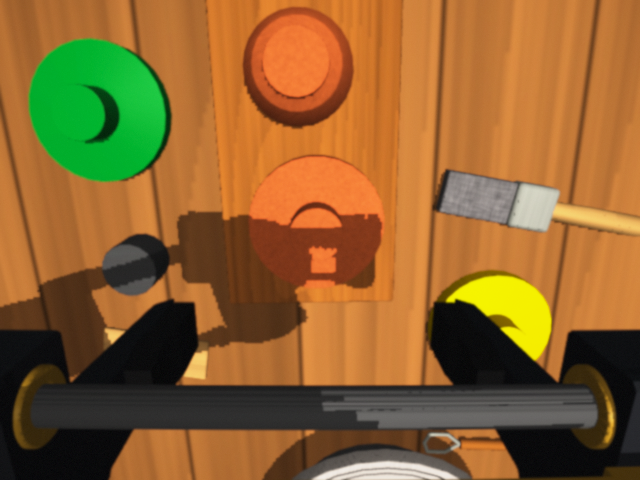

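The dish is at image (316,222), world (0.537,0.140); the green, yellow and bowl pieces stay clear. Descending onto the foot.

Request:
send_rows:
  steps:
    - [0.088,[-0.0022,0.0001,0.02],0.003]
    - [0.088,[-0.0022,0.0001,0.02],0.003]
    - [0.088,[-0.0022,0.0001,0.02],0]
    - [0.088,[-0.0022,0.0001,0.02],0]
    - [0.088,[-0.0022,0.0001,0.02],0]
    - [0.088,[-0.0022,0.0001,0.02],0]
    - [0.088,[-0.0022,0.0001,0.02],0]
    - [0.088,[-0.0022,0.0001,0.02],0]
    - [0.088,[0,0,0.02],0]
    - [0.088,[0,0,0.015],0]

```text
t: 6.27
tcp_pos: [0.5362, 0.1384, 0.0634]
ee_rot: [[0.034, 0.999, -0.001], [0.999, -0.034, -0.0], [-0.0, -0.001, -1.0]]
contact_force: [-0.6, -0.2, -0.4]
finger_gap: 0.0879
grip_force: 0.0
```

Request:
send_rows:
  steps:
    - [0.088,[0,0,0.004],0]
    - [0.088,[0,0,0.004],0]
    - [0.088,[0,0,0.003],0]
    - [0.088,[0,0,0],0]
    - [0.088,[0,0,0],0]
    - [0.088,[0,0,0],0]
    - [0.088,[0,0,0],0]
    - [0.088,[0,0,0],0]
    - [0.088,[0,0,0],0]
    - [0.088,[0,0,0],0]

```text
t: 7.1
tcp_pos: [0.5364, 0.1405, 0.0539]
ee_rot: [[0.031, 1.0, 0.0], [1.0, -0.031, 0.0], [0.0, 0.0, -1.0]]
contact_force: [0.3, 0.0, 0.8]
finger_gap: 0.0882
grip_force: 0.0
```

Request:
send_rows:
  steps:
    - [0.088,[0,0.0002,0.004],0]
    - [0.088,[0,0.0002,0.003],0]
    - [0.088,[0,0,0.0025],0]
    - [0.088,[0,0,0],0]
    - [0.07,[0,0,0],0]
    - [0.06,[0,0,0],0]
    - [0.05,[0,0,0],0]
    - [0.042,[0,0,0],0]
    - [0.035,[0,0,0],0]
    - [0.035,[0,0,0],0]

```text
t: 7.93
tcp_pos: [0.5368, 0.1404, 0.0443]
ee_rot: [[0.031, 1.0, 0.0], [1.0, -0.031, 0.0], [0.0, 0.0, -1.0]]
contact_force: [0.4, -0.3, -0.4]
finger_gap: 0.0506
grip_force: 0.0
```

Request:
send_rows:
  steps:
    - [0.03,[0,0,0],0]
    - [0.03,[0,0,0],0]
    - [0.03,[0,0,0],0]
    - [0.03,[0,0,0],0]
    - [0.03,[0,0,0],0]
    - [0.03,[0,0,0],0]
    - [0.03,[0,0,0],0]
    - [0.03,[0,0,0],0]
    - [0.03,[0,0,0],0]
    - [0.03,[0,0,0],0]

```text
t: 8.77
tcp_pos: [0.5368, 0.1404, 0.0443]
ee_rot: [[0.031, 1.0, 0.0], [1.0, -0.031, 0.0], [0.0, 0.0, -1.0]]
contact_force: [0.7, -0.5, 0.6]
finger_gap: 0.0433
grip_force: 30.0
```

Request:
send_rows:
  steps:
    - [0.03,[0,0,-0.004],0]
    - [0.03,[0,0,-0.01],0]
    - [0.03,[0,0,-0.016],0]
    - [0.03,[0,0,-0.018],0]
    - [0.03,[0,0,-0.018],0]
    - [0.03,[0,0,-0.018],0]
    - [0.03,[0,0,-0.018],0]
    - [0.03,[0,0,-0.016],0]
    - [0.03,[0,0,-0.01],0]
    - [0.03,[0,0,-0.004],0]

```text
t: 9.6
tcp_pos: [0.5375, 0.1406, 0.1783]
ee_rot: [[0.031, 1.0, 0.003], [1.0, -0.031, 0.001], [0.001, 0.003, -1.0]]
contact_force: [0.5, -0.4, -3.9]
finger_gap: 0.043
grip_force: 30.0
```

```bash
python3 - <<'E'
from h import *
state();c=capture("wrist");save("w4",c["frame"]);plan([.6,-.2205,.17],-.03,2,.03)
E
```

```text
t 9.6 tcp [0.5375 0.1406 0.1783] yaw -0.031 F [ 0.5 -0.4 -3.9] gap 0.043 q [0.21 0.08 1.93 0.   1.13 0.24] tiltz [0.0026 0.0006]
step mm 18.3 turn -0.0
[[0.03,[-0.0179,0.0037,0.0004],np.float64(-0.0)],[0.03,[-0.0179,0.0037,0.0004],np.float64(-0.0)],[0.03,[-0.0179,0.0037,0.0004],np.float64(-0.0)],[0.03,[-0.0179,0.0037,0.0004],np.float64(-0.0)],[0.03,[-0.0179,0.0037,0.0004],np.float64(-0.0)],[0.03,[-0.0179,0.0037,0.0004],np.float64(-0.0)],[0.03,[-0.0179,0.0037,0.0004],np.float64(-0.0)],[0.03,[-0.0179,0.0037,0.0004],np.float64(-0.0)],[0.03,[-0.0179,0.0037,0.0004],np.float64(-0.0)],[0.03,[-0.0179,0.0037,0.0004],np.float64(-0.0)]]
[[0.03,[-0.0179,0.0037,0.0004],np.float64(-0.0)],[0.03,[-0.0179,0.0037,0.0004],np.float64(-0.0)],[0.03,[-0.018,0.0037,0.0004],np.float64(-0.0)],[0.03,[-0.018,0.0037,0.0004],np.float64(-0.0)],[0.03,[-0.018,0.0037,0.0004],np.float64(-0.0)],[0.03,[-0.018,0.0037,0.0004],np.float64(-0.0)],[0.03,[-0.018,0.0037,0.0004],np.float64(-0.0)],[0.03,[-0.018,0.0037,0.0004],np.float64(-0.0)],[0.03,[-0.018,0.0037,0.0004],np.float64(-0.0)],[0.03,[-0.018,0.0037,0.0004],np.float64(-0.0)]]
```

View pics/w4.png

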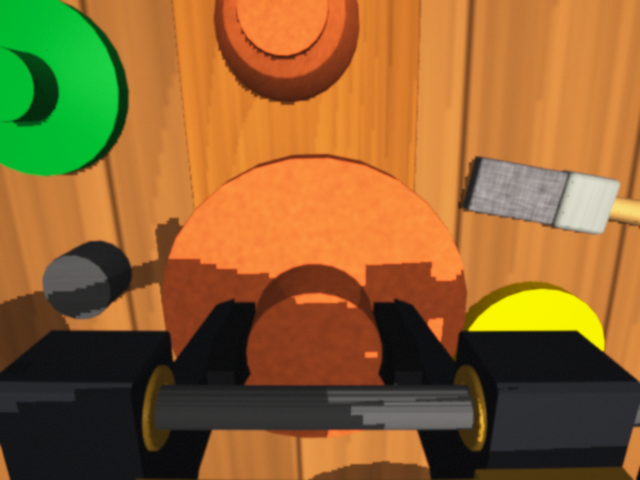

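The dish hangs level and centred in the fingers, with its rim spanning columns 162 to 466. Carrying it to just above the chuck.

Request:
send_rows:
  steps:
    - [0.03,[-0.006,0.0012,0],0]
    - [0.03,[-0.012,0.0025,0],0]
    - [0.03,[-0.018,0.0037,0],0]
    - [0.03,[-0.022,0.0045,0],0]
    - [0.03,[-0.022,0.0045,0],0]
    - [0.03,[-0.022,0.0045,0],0]
    - [0.03,[-0.022,0.0045,0],0]
    - [0.03,[-0.022,0.0045,0],0]
    - [0.03,[-0.022,0.0045,0],0]
    - [0.03,[-0.022,0.0045,0],0]

```text
t: 10.48
tcp_pos: [0.5685, -0.0529, 0.1744]
ee_rot: [[0.031, 0.999, -0.003], [1.0, -0.031, -0.0], [-0.0, -0.003, -1.0]]
contact_force: [-0.3, 0.5, -4.3]
finger_gap: 0.0437
grip_force: 30.0
```

Request:
send_rows:
  steps:
    - [0.03,[-0.022,0.0045,0],0]
    - [0.03,[-0.022,0.0045,0],0]
    - [0.03,[-0.022,0.0045,0],0]
    - [0.03,[-0.022,0.0045,0],0]
    - [0.03,[-0.022,0.0045,0],0]
    - [0.03,[-0.022,0.0045,0],0]
    - [0.03,[-0.018,0.0037,0.002],0]
    - [0.03,[-0.012,0.0025,0.002],0]
    - [0.03,[-0.005,0.001,0.002],0]
    - [0.03,[0,0,0],0]

```text
t: 11.32
tcp_pos: [0.5976, -0.2198, 0.1684]
ee_rot: [[0.033, 0.999, -0.003], [0.999, -0.033, 0.001], [0.001, -0.003, -1.0]]
contact_force: [-0.8, 0.6, -4.4]
finger_gap: 0.0436
grip_force: 30.0
```

```bash
cat > rim.py <<'E'
from h import *
from scipy.optimize import least_squares
for _ in range(4): c=capture("wrist")
state();s=sense();R=s["ee_rot"];z=s["tcp_pos"][2]-.0263+.018
h=cv2.cvtColor(c["frame"],cv2.COLOR_RGB2HSV)
m=((h[...,0]<14)&(h[...,1]>110)).astype(np.uint8);m[370:]=0
m=cv2.morphologyEx(m,cv2.MORPH_OPEN,np.ones((5,5)))
pts=[]
for x in range(170,460,3):   # first red row from top in each column
    col=np.nonzero(m[100:330,x])[0]
    if len(col): pts.append((x,100+col[0]))
P=np.array([at_z(c,u,z)[:2] for u in pts])
f=least_squares(lambda p:np.hypot(*(P-p).T)-.06,s["tcp_pos"][:2],loss="soft_l1",f_scale=.001)
print("dish centre",f.x,"median res",np.median(abs(f.fun)),len(P),"rel tcp",f.x-s["tcp_pos"][:2])
k=np.exp(-.030j);d=complex(*(f.x))-(.5901-.2205j);t=complex(*s["tcp_pos"][:2])-(.5901-.2205j)
print("wheel frame mm: dish",d/k*1e3,"tcp",t/k*1e3)
E
python3 rim.py
```

```text
t 11.52 tcp [ 0.5984 -0.2177  0.17  ] yaw -0.0302 F [-0.1  1.1 -4.6] gap 0.0434 q [-0.39  0.24  1.76  0.    1.14 -0.36] tiltz [-0.0006  0.0007]
dish centre [ 0.59814342 -0.2176117 ] median res 0.0004143275545518202 97 rel tcp [-3.02918193e-04  7.37682126e-05]
wheel frame mm: dish (7.95316770472571+3.128271151270554j) tcp (8.258162309575068+3.063622314645455j)
```

The dish centre matches the TCP. In the wheel frame it sits +8 mm in x and +3.1 mm in y of the seat, so I'll correct y and lower it.

Request:
send_rows:
  steps:
    - [0.03,[-0.001,0,0.003],0]
    - [0.03,[-0.001,0,0.006],0]
    - [0.03,[-0.001,0,0.007],0]
    - [0.03,[0,0,0.007],0]
    - [0.03,[0,0,0.007],0]
    - [0.03,[0,0,0.006],0]
    - [0.03,[0,0,0.005],0]
    - [0.03,[0,0,0.004],0]
    - [0.03,[0,0,0],0]
    - [0.03,[0,0,0],0]

```text
t: 12.35
tcp_pos: [0.5985, -0.2217, 0.1249]
ee_rot: [[0.031, 1.0, -0.001], [1.0, -0.031, 0.0], [0.0, -0.001, -1.0]]
contact_force: [0.8, 0.1, -4.0]
finger_gap: 0.0435
grip_force: 30.0
```

```bash
python3 rim.py
```

```text
t 12.55 tcp [ 0.5991 -0.2219  0.1258] yaw -0.0311 F [-0.2  0.4 -3.9] gap 0.0435 q [-0.39  0.29  1.79 -0.    1.06 -0.36] tiltz [ 0.001  -0.0004]
dish centre [ 0.59908823 -0.22173735] median res 0.0003638698599259041 97 rel tcp [3.55426901e-05 1.73981181e-04]
wheel frame mm: dish (9.021298733468683-0.9671891697283074j) tcp (8.990990688930053-1.1421581860318726j)
```

Request:
send_rows:
  steps:
    - [0.03,[0.0005,0,0.002],0]
    - [0.03,[0.0005,0,0.002],0]
    - [0.03,[0,0,0.002],0]
    - [0.03,[0,0,0],0]
    - [0.03,[0,-0.001,0],0]
    - [0.03,[0,-0.001,0],0]
    - [0.03,[0,-0.001,0],0]
    - [0.03,[0,-0.001,0],0]
    - [0.03,[0,-0.001,0],0]
    - [0.03,[0,0,0],0]

```text
t: 13.38
tcp_pos: [0.5934, -0.2205, 0.1193]
ee_rot: [[0.031, 1.0, -0.0], [1.0, -0.031, 0.0], [0.0, -0.0, -1.0]]
contact_force: [-0.6, 0.0, -4.3]
finger_gap: 0.0433
grip_force: 30.0
```

```bash
python3 rim.py
```

```text
t 13.58 tcp [ 0.5937 -0.2206  0.1193] yaw -0.0311 F [-0.1  0.5 -5. ] gap 0.0432 q [-0.4   0.28  1.81  0.    1.05 -0.36] tiltz [ 0.0002 -0.0001]
dish centre [ 0.59375529 -0.22041317] median res 0.0004060820291002451 97 rel tcp [3.60993829e-05 1.56781718e-04]
wheel frame mm: dish (3.6510361949976144+0.19643428219058653j) tcp (3.6196558016320077+0.038640292003130364j)
```

Request:
send_rows:
  steps:
    - [0.03,[0,-0.0005,0],0]
    - [0.03,[0,-0.0005,0],0]
    - [0.03,[0,-0.0005,0],0]
    - [0.03,[0,-0.0005,0],0]
    - [0.03,[0,-0.0005,0],0]
    - [0.03,[0,-0.0005,0],0]
    - [0.03,[0,-0.0005,0],0]
    - [0.03,[0,-0.0005,0],0]
    - [0.03,[0,0,0],0]
    - [0.03,[0,0,0],0]

```text
t: 14.42
tcp_pos: [0.5904, -0.2205, 0.1196]
ee_rot: [[0.031, 1.0, 0.002], [1.0, -0.031, -0.0], [-0.0, 0.002, -1.0]]
contact_force: [2.7, -0.2, -4.6]
finger_gap: 0.0434
grip_force: 30.0
```

```bash
python3 rim.py; python3 rim.py
```

```text
t 14.62 tcp [ 0.5902 -0.2205  0.1195] yaw -0.031 F [ 4.1  0.7 -4.3] gap 0.0432 q [-0.4   0.28  1.82  0.    1.05 -0.37] tiltz [ 0.001  -0.0003]
dish centre [ 0.59034471 -0.22032188] median res 0.0003719611224161021 97 rel tcp [0.00018776 0.00018097]
wheel frame mm: dish (0.23926112657878112+0.1853799733036542j) tcp (0.057017952048917006-0.001142823897981525j)
t 14.82 tcp [ 0.59   -0.2205  0.1194] yaw -0.0311 F [ 4.3  0.1 -4.6] gap 0.0434 q [-0.4   0.28  1.82  0.    1.05 -0.37] tiltz [ 0.0007 -0.0002]
dish centre [ 0.59014582 -0.2203014 ] median res 0.0003808062850714014 97 rel tcp [0.00014193 0.00019864]
wheel frame mm: dish (0.039845056096514744+0.19988154584240736j) tcp (-0.09606350523918597-0.0029270802042858906j)
```

Request:
send_rows:
  steps:
    - [0.03,[0,-0.0005,0],0]
    - [0.03,[0,-0.0005,0],0]
    - [0.03,[0,-0.0005,0],0]
    - [0.03,[0,-0.0005,0],0]
    - [0.03,[0,-0.0005,0],0]
    - [0.03,[0,-0.0005,0],0]
    - [0.03,[0,-0.0003,0],0]
    - [0.03,[0,-0.0003,0],0]
    - [0.03,[0,0,0],0]
    - [0.03,[0,0,0],0]

```text
t: 15.65
tcp_pos: [0.588, -0.2205, 0.12]
ee_rot: [[0.031, 1.0, 0.004], [1.0, -0.031, -0.001], [-0.001, 0.004, -1.0]]
contact_force: [8.9, 0.9, -4.8]
finger_gap: 0.043
grip_force: 30.0
```

```bash
python3 rim.py; python3 rim.py
```

```text
t 15.85 tcp [ 0.5879 -0.2205  0.12  ] yaw -0.0313 F [ 8.  -0.3 -4.9] gap 0.0435 q [-0.4   0.27  1.83  0.    1.04 -0.37] tiltz [ 0.0042 -0.0007]
dish centre [ 0.58820653 -0.22027873] median res 0.00034599575477669425 97 rel tcp [0.00026229 0.00022647]
wheel frame mm: dish (-1.8992595180156997+0.16437191879133825j) tcp (-2.154641257942597-0.06986877839787203j)
t 16.05 tcp [ 0.588  -0.2205  0.12  ] yaw -0.0313 F [ 7.5  0.1 -5.4] gap 0.0431 q [-0.4   0.27  1.83  0.    1.04 -0.37] tiltz [ 0.0043 -0.0008]
dish centre [ 0.58820321 -0.22026797] median res 0.0003632333566502763 97 rel tcp [0.00021467 0.00026279]
wheel frame mm: dish (-1.902899089292492+0.17503433380667832j) tcp (-2.1095929180714283-0.09407472926725842j)
```

Request:
send_rows:
  steps:
    - [0.03,[0,-0.0005,0],0]
    - [0.03,[0,-0.0005,0],0]
    - [0.03,[0,-0.0005,0],0]
    - [0.03,[0,-0.0005,0],0]
    - [0.03,[0,-0.0004,0],0]
    - [0.03,[0,-0.0004,0],0]
    - [0.03,[0,0,0],0]
    - [0.03,[0,0,0],0]
    - [0.03,[0,0,0],0]
    - [0.03,[0,0,0],0]

```text
t: 16.88
tcp_pos: [0.5865, -0.2205, 0.1207]
ee_rot: [[0.031, 0.999, 0.007], [1.0, -0.031, -0.001], [-0.001, 0.007, -1.0]]
contact_force: [11.0, -0.2, -4.7]
finger_gap: 0.0429
grip_force: 30.0
```

```bash
python3 rim.py; python3 rim.py
```

```text
t 17.08 tcp [ 0.5865 -0.2206  0.1206] yaw -0.0314 F [10.4  0.2 -3.9] gap 0.0432 q [-0.4   0.27  1.83  0.    1.04 -0.37] tiltz [ 0.0072 -0.0013]
dish centre [ 0.58683342 -0.22027285] median res 0.00036381428564958435 97 rel tcp [0.00033528 0.00027978]
wheel frame mm: dish (-3.271924257926699+0.12906130473659178j) tcp (-3.598661919131683-0.16065275356519748j)
t 17.28 tcp [ 0.5865 -0.2205  0.1206] yaw -0.0315 F [ 9.8  1.1 -5.1] gap 0.0433 q [-0.4   0.27  1.83  0.    1.04 -0.37] tiltz [ 0.0073 -0.0012]
dish centre [ 0.58683283 -0.22026916] median res 0.00036420253206340125 97 rel tcp [0.00032412 0.0002764 ]
wheel frame mm: dish (-3.2726289758865725+0.1327335882292958j) tcp (-3.58831080574368-0.15326455116828092j)
```

Request:
send_rows:
  steps:
    - [0.03,[0,-0.0005,0],0]
    - [0.03,[0,-0.0005,0],0]
    - [0.03,[0,0,0.0005],0]
    - [0.03,[0,0,0.0005],0]
    - [0.03,[0,0,0.0005],0]
    - [0.03,[0,0,0.0005],0]
    - [0.03,[0,0,0.0005],0]
    - [0.03,[0,0,0.0005],0]
    - [0.03,[0,0,0.0005],0]
    - [0.03,[0,0,0],0]

```text
t: 18.12
tcp_pos: [0.5861, -0.2206, 0.1176]
ee_rot: [[0.032, 0.999, 0.008], [1.0, -0.031, -0.002], [-0.001, 0.008, -1.0]]
contact_force: [10.8, 1.0, -4.0]
finger_gap: 0.0439
grip_force: 30.0
```

Request:
send_rows:
  steps:
    - [0.03,[0,0,0.0005],0]
    - [0.03,[0,0,0.0005],0]
    - [0.03,[0,0,0.0005],0]
    - [0.03,[0,0,0.0005],0]
    - [0.03,[0,0,0],0]
    - [0.03,[0,0,0],0]
    - [0.03,[0,0,0],0]
    - [0.03,[0,0,0],0]
    - [0.03,[0,0,0],0]
    - [0.03,[0,0,0],0]

```text
t: 18.95
tcp_pos: [0.5861, -0.2206, 0.1156]
ee_rot: [[0.032, 0.999, 0.009], [1.0, -0.032, -0.002], [-0.001, 0.009, -1.0]]
contact_force: [10.5, 0.8, -4.0]
finger_gap: 0.0433
grip_force: 30.0
```

```bash
python3 rim.py; python3 rim.py
```

```text
t 19.15 tcp [ 0.5861 -0.2206  0.1156] yaw -0.0315 F [11.3  0.5 -3.2] gap 0.0435 q [-0.4   0.27  1.84  0.    1.03 -0.37] tiltz [ 0.0085 -0.0015]
dish centre [ 0.58640805 -0.22033791] median res 0.000368819223976663 97 rel tcp [0.00029212 0.00027192]
wheel frame mm: dish (-3.6951465226195435+0.05127352050878751j) tcp (-3.9789819560113053-0.22928209215795717j)
t 19.35 tcp [ 0.5862 -0.2206  0.1156] yaw -0.0315 F [11.2  0.6 -4.1] gap 0.0434 q [-0.4   0.27  1.84  0.    1.03 -0.37] tiltz [ 0.0086 -0.0015]
dish centre [ 0.58640984 -0.22033449] median res 0.00036642306466284913 97 rel tcp [0.00025782 0.00026915]
wheel frame mm: dish (-3.693465038067981+0.05474312168169386j) tcp (-3.9431001833786694-0.22202272161040162j)
```

Request:
send_rows:
  steps:
    - [0.03,[0,0,0.0004],0]
    - [0.03,[0,0,0.0004],0]
    - [0.03,[0,0,0.0004],0]
    - [0.03,[0,0,0.0004],0]
    - [0.03,[0,0,0.0004],0]
    - [0.03,[0,0,0.0004],0]
    - [0.03,[0,0,0.0004],0]
    - [0.03,[0,0,0],0]
    - [0.03,[0,0,0],0]
    - [0.03,[0,0,0],0]

```text
t: 20.18
tcp_pos: [0.5861, -0.2206, 0.1129]
ee_rot: [[0.032, 0.999, 0.009], [1.0, -0.032, -0.002], [-0.001, 0.009, -1.0]]
contact_force: [10.9, 1.5, -3.8]
finger_gap: 0.0437
grip_force: 30.0
```

Request:
send_rows:
  steps:
    - [0.03,[0,0,0.0005],0]
    - [0.03,[0,0,0.0005],0]
    - [0.03,[0,0,0.0004],0]
    - [0.03,[0,0,0],0]
    - [0.03,[0,0.0005,0],0]
    - [0.03,[0,0.0005,0],0]
    - [0.03,[0,0.0005,0],0]
    - [0.03,[0,0.0005,0],0]
    - [0.03,[0,0,0],0]
    - [0.03,[0,0,0],0]

```text
t: 21.02
tcp_pos: [0.5872, -0.2206, 0.111]
ee_rot: [[0.031, 0.999, 0.006], [1.0, -0.031, -0.001], [-0.001, 0.006, -1.0]]
contact_force: [9.8, 0.9, -4.5]
finger_gap: 0.0436
grip_force: 30.0
```

```bash
python3 rim.py; python3 rim.py
```

```text
t 21.22 tcp [ 0.5872 -0.2206  0.111 ] yaw -0.0314 F [ 9.5  0.5 -3.5] gap 0.0433 q [-0.4   0.28  1.84  0.    1.02 -0.37] tiltz [ 0.0064 -0.0013]
dish centre [ 0.58744774 -0.22037466] median res 0.0003552093537685583 97 rel tcp [0.00025748 0.00026226]
wheel frame mm: dish (-2.654829969006768+0.045726275148336895j) tcp (-2.9043238379909813-0.22413505891262853j)
t 21.42 tcp [ 0.5872 -0.2206  0.111 ] yaw -0.0313 F [ 8.5  0.4 -4.7] gap 0.0432 q [-0.4   0.28  1.84  0.    1.02 -0.37] tiltz [ 0.0064 -0.0012]
dish centre [ 0.58745194 -0.22037581] median res 0.00035547972709169123 97 rel tcp [0.00028755 0.00024097]
wheel frame mm: dish (-2.6505926404280866+0.04470560715722915j) tcp (-2.9307859570335144-0.2047792752356098j)
```

Request:
send_rows:
  steps:
    - [0.03,[0,0.0005,0],0]
    - [0.03,[0,0.0005,0],0]
    - [0.03,[0,0.0005,0],0]
    - [0.03,[0,0.0005,0],0]
    - [0.03,[0,0.0005,0],0]
    - [0.03,[0,0.0005,0],0]
    - [0.03,[0,0.0003,0],0]
    - [0.03,[0,0,0],0]
    - [0.03,[0,0,0],0]
    - [0.03,[0,0,0],0]

```text
t: 22.25
tcp_pos: [0.5889, -0.2206, 0.1105]
ee_rot: [[0.031, 1.0, 0.003], [1.0, -0.031, -0.001], [-0.001, 0.003, -1.0]]
contact_force: [6.2, -0.2, -2.8]
finger_gap: 0.0432
grip_force: 30.0
```

```bash
python3 rim.py; python3 rim.py
```

```text
t 22.45 tcp [ 0.589  -0.2206  0.1105] yaw -0.0311 F [ 6.8 -0.  -3.7] gap 0.043 q [-0.4   0.28  1.83  0.    1.03 -0.37] tiltz [ 0.0031 -0.0008]
dish centre [ 0.58914507 -0.22038952] median res 0.00036893804764374927 97 rel tcp [0.00017069 0.00019865]
wheel frame mm: dish (-0.9578190161568829+0.0817826944468122j) tcp (-1.1224759634230397-0.12190068520852947j)
t 22.65 tcp [ 0.589  -0.2206  0.1105] yaw -0.0311 F [ 6.5  0.4 -3.1] gap 0.0433 q [-0.4   0.28  1.83  0.    1.03 -0.37] tiltz [ 0.0031 -0.0007]
dish centre [ 0.58914648 -0.22038881] median res 0.00036788917295808854 97 rel tcp [0.00017889 0.00021523]
wheel frame mm: dish (-0.9564267105504654+0.0825343519337448j) tcp (-1.1287793271097237-0.13796732098397033j)
```

Request:
send_rows:
  steps:
    - [0.03,[0,0.0004,0],0]
    - [0.03,[0,0.0004,0],0]
    - [0.03,[0,0.0004,0],0]
    - [0.03,[0,0.0004,0],0]
    - [0.03,[0,0.0004,0],0]
    - [0.03,[0,0.0004,0],0]
    - [0.03,[0,0,0],0]
    - [0.03,[0,0,0],0]
    - [0.03,[0,0,0],0]
    - [0.03,[0,0,0],0]

```text
t: 23.48
tcp_pos: [0.5899, -0.2209, 0.1103]
ee_rot: [[0.031, 1.0, 0.0], [1.0, -0.031, -0.001], [-0.001, 0.0, -1.0]]
contact_force: [-0.7, -0.7, 5.2]
finger_gap: 0.0434
grip_force: 30.0
```

```bash
python3 rim.py; python3 rim.py
```

```text
t 23.68 tcp [ 0.5899 -0.2208  0.1102] yaw -0.0309 F [-0.3 -1.3  5.3] gap 0.043 q [-0.4   0.29  1.83 -0.    1.03 -0.37] tiltz [-0.     -0.0007]
dish centre [ 0.58994074 -0.22069921] median res 0.00037617580888148205 97 rel tcp [7.92755111e-05 1.37101264e-04]
wheel frame mm: dish (-0.15321084922339526-0.20389681481725583j) tcp (-0.22833826802606083-0.3433142964124523j)
t 23.88 tcp [ 0.5899 -0.2209  0.1103] yaw -0.031 F [ 0.4 -0.9  6.4] gap 0.0433 q [-0.4   0.29  1.83 -0.    1.03 -0.37] tiltz [ 0.     -0.0007]
dish centre [ 0.5899486  -0.22070302] median res 0.0003749504185252481 97 rel tcp [7.90551085e-05 1.51496970e-04]
wheel frame mm: dish (-0.14523756859313328-0.20747100085322345j) tcp (-0.2197128775092088-0.3612711002037502j)
```

The dish now bears on the posts (Fx fell to about 0) and on the rests (Fz turned upward, TCP at the expected 0.1103). I'll press lightly, ease off and release.

Request:
send_rows:
  steps:
    - [0.03,[0,0,0.0004],0]
    - [0.03,[0,0,0.0004],0]
    - [0.03,[0,0,0],0]
    - [0.03,[0,0,0],0]
    - [0.03,[0,0,0],0]
    - [0.03,[0,0,-0.0004],0]
    - [0.03,[0,0,-0.0004],0]
    - [0.03,[0,0,-0.0004],0]
    - [0.03,[0,0,0],0]
    - [0.03,[0,0,0],0]

```text
t: 24.72
tcp_pos: [0.5899, -0.2209, 0.1103]
ee_rot: [[0.031, 1.0, 0.0], [1.0, -0.031, -0.001], [-0.001, 0.0, -1.0]]
contact_force: [-0.4, -2.1, 6.2]
finger_gap: 0.0436
grip_force: 30.0
```

Request:
send_rows:
  steps:
    - [0.046,[0,0,0],0]
    - [0.048,[0,0,0],0]
    - [0.05,[0,0,0],0]
    - [0.054,[0,0,0],0]
    - [0.058,[0,0,0],0]
    - [0.062,[0,0,0],0]
    - [0.064,[0,0,0],0]
    - [0.064,[0,0,0],0]
    - [0.064,[0,0,0],0]
    - [0.064,[0,0,0],0]

```text
t: 25.55
tcp_pos: [0.59, -0.2204, 0.1099]
ee_rot: [[0.031, 1.0, 0.0], [1.0, -0.031, -0.0], [-0.0, 0.0, -1.0]]
contact_force: [-0.1, -1.0, 0.8]
finger_gap: 0.064
grip_force: 0.0
```

Request:
send_rows:
  steps:
    - [0.064,[0,0,-0.002],0]
    - [0.064,[0,0,-0.004],0]
    - [0.064,[0,0,-0.008],0]
    - [0.064,[0,0,-0.015],0]
    - [0.064,[0,0,-0.02],0]
    - [0.064,[0,0,-0.02],0]
    - [0.064,[0,0,-0.02],0]
    - [0.064,[0,0,-0.02],0]
    - [0.064,[0,0,-0.015],0]
    - [0.064,[0,0,-0.005],0]

```text
t: 26.38
tcp_pos: [0.5917, -0.2211, 0.2435]
ee_rot: [[0.031, 1.0, 0.006], [1.0, -0.031, -0.002], [-0.002, 0.006, -1.0]]
contact_force: [0.9, 0.1, 0.4]
finger_gap: 0.0642
grip_force: 0.0
```

```bash
python3 - <<'E'
from h import *
for _ in range(5): c=capture("wrist")
state();save("w5",c["frame"])
for o in outline_of("wrist","dish_center")[:3]:
    cn=max(cv2.findContours(o["pixels"].astype(np.uint8),0,1)[0],key=len)[:,0]
    P=np.array([at_z(c,u,.1)[:2] for u in cn]);(cx,cy),ax,an=cv2.fitEllipse((P*1000).astype(np.float32));print("dish rim",round(o["score"],2),cx,cy,ax)
E
```

```text
t 26.63 tcp [ 0.5892 -0.2201  0.2375] yaw -0.031 F [-0.6 -0.3 -1.5] gap 0.064 q [-0.4   0.18  1.71  0.    1.26 -0.37] tiltz [-0.002   0.0009]
dish rim 0.83 589.9551391601562 -221.22793579101562 (119.0195083618164, 120.42203521728516)
dish rim 0.2 595.8916625976562 -209.7616729736328 (235.78587341308594, 238.29623413085938)
```

View pics/w5.png

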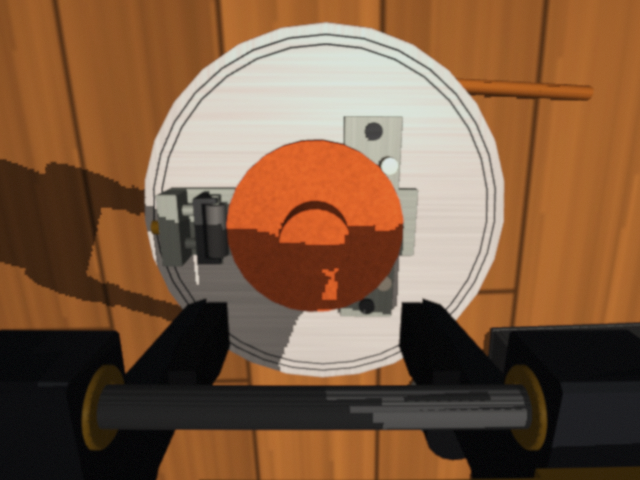

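The dish is centred at (0.590,-0.221), its rim against the roller at column 228 and tucked behind the post at (389,165). It matches the seat to under 1 mm, and it was pressed home at about 10 N. Handing in.

```bash
python3 -c "
from workcell import job_done
print(job_done())"
```

```text
the job is handed in; nothing more can be done
None
```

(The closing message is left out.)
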